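# Clamp the cleaner jug and take off its safety cap

## Robot

A 6-joint arm with a two-finger parallel gripper is mounted at the origin on the work surface. World frame = base frame: x ahead of the robot, y to its left, z up, the work surface at z = 0. Lengths are in mm, angles in rad, forces in N, time in s.
With the tool pointing down it reaches from about 275 to 725 mm from the base axis. Payload 5.6 kg.
Tool frame: the origin (TCP) lies on the centre line of the jaws, within the pads' length; the fingertips stand 11 mm ahead of it and the grasp point (between the pads) lies 8 mm behind it; z points along the fingers, y is the line along which they close (so a half turn about z gives the same grasp; the last joint's range is limited). The gripper opens to 85 mm and grips with 20 to 120 N. Pads are 22 mm wide; open, the fingers measure 114 mm over their backs; the gripper's body (76 mm by 85 mm) begins 54 mm behind the grasp point. The pads swing forward as they close: fully open they stand 13 mm farther back than shut.
Start: joints at [1.432, 0.255, 0.108, 0, -1.424, -0.285], TCP at [226.148, 501.348, 242.283] pointing down, gripper open.
Joint ranges: [-2.95, 2.95], [-1.21, 1.97], [-1.09, 1.5], [-2.87, 1.71], [-2.94, -0.07], [-3.05, 3.05]. Speed limits (rad/s): [2.57, 2.57, 3.14, 3.14, 3.14, 3.14].

## Interface

Orientations are given as a unit quaternion [x, y, z, w].
In Python, from station import env gives the robot as it stands.
- The arm moves only by the tool move_arm, never from a script. Its argument "rows" is one flat list of numbers, 7 for each row, row after row: the shift along the tool's x, y, z in units of 0.02 m (1.0 is 0.02 m), then the turn, a rotation vector about the tool's x, y, z in units of 0.15 rad (1.0 is 0.15 rad), then the closure, from 0 (fully open) to 1 (shut). In form: [x, y, z, rx, ry, rz, fingers, x, y, z, rx, ry, rz, fingers, ...]. A call has 1 to 10 rows; each row shifts and turns the commanded pose from where the row before left it, along the tool's axes as they then stand; what a row does not reach is not made up. A row lasts 1/10 s, in which the tool goes at most 50 mm and 8.59 degrees, less where a joint would pass 70% of its speed; a pose out of reach is approached as far as the arm can. A call with a number of a shift or a turn outside -1 to 1 is refused whole. A call with a gripper value outside its range is refused whole. The fingers move at their own pace and stop on an object; "force" is the grip in N (left out, the last holds). Time passes only in rows, so rows that do not move let the fingers close. It gives the time, the measured TCP pose, the force, the opening and the grip force at its end, in the units of the state.
- env.get_state(): the state, without advancing time (a new reading comes with each control period).
- env.snapshot(name): name is "scene" or "top" or "wrist"; returns a dict with "pixels" (420x560x3 uint8, blue, green, red), "K" (3x3 intrinsics, pixels), "origin" and "rotation" of the camera in the world. Camera axes: x right, y down, z forward; pixel columns grow to the right and rows downward; lengths in mm; the calibration is good to about 2 mm. A picture is of the moment at which its call begins. There is no depth.
- env.close_job(): hands the job in; it is judged then, once.
The state is a dict: "time_s": time; "joint_pos": joint angles; "joint_vel": joint speeds; "joint_efforts": joint torques, N m; "ee_pos": TCP position; "orientation": TCP orientation; "ft_force": force on the tool from outside, world axes, zero at the start; "torque": the same for the moment, N m; "finger_gap": finger opening in mm; "gripper_force": force on a finger pad.
Only numpy, scipy, OpenCV 4.12 (cv2) and the standard library are available. Lean on these libraries where they do the work, as an engineer would, in place of code of your own. Each camera call takes 0.05 s, during which the arm holds its last target. There are 200 camera calls.

## Task

Clamp the cleaner jug in its stand by turning the clamp knob clockwise until it clicks past its detent into its clamped rest. Then press the jug's push-and-turn safety cap down, keep it down while twisting it anticlockwise until it is free, and lift it off. Finish while still holding the cap in the gripper, still and upright, straight above the jug's mouth with its lower edge some 5 to 10 cm clear of it; leave everything else on the counter where it is.

Things in the scene. Friction and masses are not known exactly. Their poses are not given: they have to be found in the camera images.
- jug: squat round white cleaner jug (84 mm across, side handle) and the steel clamp stand it stands in; all fixed to the counter. Origin on the counter under the jug's axis, z up; the handle reaches 80 mm to its -y, the clamp post (44 mm square, 85 mm high) with the knob stands 125 mm to its +y. Foot plate 130 (x) by 250 mm (y). The jug's shoulder under the cap is 108 mm high
- jug_mouth (a point): centre of the jug's mouth (top of the neck, 41 mm wide over its lugs), 127 mm above the counter, on the jug's axis. A sprung rubber seal sticks up 12 mm from it once the cap is off
- cap: the jug's grey round ribbed push-and-turn safety cap, 50 mm in diameter, 36 mm high, about 35 g; grip it round its side at any yaw. Origin at the centre of its lower edge (116 mm above the counter when locked), z up, x along a thin ridge on its top. Locked, it can neither turn (over about 0.1 rad) nor lift. A spring pushes it up: 5 N locked, 8 N when 6 mm down
- cap_top (a point): centre of the cap's top, 152 mm above the counter when locked. Unlocking: press the cap down at least 4 mm (5 to 7 is good, it bottoms at 8) and turn it anticlockwise seen from above, kept down for the first 0.85 rad; from 0.85 to 1.45 rad (aim at 1.15) it is free to lift straight up; a stop follows at about 1.5 rad
- clamp (a joint): angle of the clamp knob, rad: about 0 = open (as found), grows clockwise seen from above. It has a detent: it resists with up to about 0.17 N m and springs back if let go before 0.6 rad; past 0.6 rad it snaps by itself on to its clamped rest at 1.2 rad, its end stop
- clamp_grip (a point): gripping point of the clamp knob, on its turning axis, 122 mm above the counter; turns with the knob, z up. The knob is a black bar 42 mm long (along this point's x), 14 mm wide (y), from 99 to 129 mm above the counter, on a 44 mm disc; a thin pale mark is on the bar's -x end
- tumbler: plain open steel tumbler, 68 mm across, 85 mm high; origin at the centre of its underside. Bystander
- bowl: glass bowl, 116 mm across, 50 mm high; origin at the centre of its underside. Bystander
- brush: wooden scrubbing brush lying flat, 180 mm long, about 20 mm high; origin under its middle, x along it. Bystander
- dabba: closed round steel spice tin (masala dabba), 144 mm across, 78 mm high; origin at the centre of its underside. Bystander
- soap: slim clear dish-soap bottle with a small ordinary cap, 60 mm across, 150 mm high; origin at the centre of its underside. Bystander: not the jug meant
- lid: flat round silicone pot lid with a stub knob, 140 mm across, 24 mm high; origin at the centre of its underside. Bystander
Things that resemble listed ones, but are neither listed nor needed, are in the scene too. Several things have the shape of the cap; the one meant has the colours described above.

How it is judged:
By the outcome, as a careful person would: the job done as asked, in the order asked, and still so for the second after the job is handed in, while the arm keeps its last pose, push and grip.
It also fails if it takes over 48 s, if anything falls off the work surface, if the arm or the gripper's body presses on something with over 40 N, if the wrist force passes 120 N, or if a joint passes its speed limit or range.

## Working session

There is one attempt and no reset: what is moved stays moved. The work goes in short steps, Python scripts to look and compute and a tool call to move; the robot and the scene stay as the last step left them, time stands still between calls to the robot, and variables do not carry over. Pictures are saved under pics/ and viewed, at most 10 in all, crops included, and the job is handed in when it is done.

Besides the shell and the picture viewer there is one more tool, called after ">>>" as a command line: name --argument value ..., lists and objects as JSON in quotes. move_arm: Moves the arm, as the interface text tells. Shifts and turns lie within -1 to 1; 1 stands for 0.02 m of shift or 0.15 rad of turn. Its arguments: {"type":"object","properties":{"rows":{"type":"array"},"force":{"type":"number"}},"required":["rows"]}

```bash
mkdir -p pics; cat > h.py <<'E'
import numpy as np, cv2
from station import env
def snap(n,f):
    s=env.snapshot(n); cv2.imwrite(f,s['pixels']); np.savez(f+'.npz',K=s['K'],o=s['origin'],R=s['rotation'],p=s['pixels']); return s
def ray(f,u,v,z):
    d=np.load(f+'.npz'); r=d['R']@np.linalg.inv(d['K'])@[u,v,1]; return d['o']+r*(z-d['o'][2])/r[2]
def proj(f,P):
    d=np.load(f+'.npz'); c=d['K']@(d['R'].T@(np.array(P)-d['o'])); return c[:2]/c[2]
E
python3 - <<'E'
from h import *
a=snap('scene','pics/scene.png');b=snap('top','pics/top.png')
print(a['origin'],b['origin'],b['rotation'],b['K']);print(env.get_state())
E
```

```text
[1471.58229072  442.11109612 1202.47615844] [ 490.71571196   10.96812011 1428.35743583] [-0.69920413  0.71356691 -0.03684293  0.02405097] [[457.44457811   0.         273.46083659]
 [  0.         457.44457811 213.83223958]
 [  0.           0.           1.        ]]
{'time_s': 0.1, 'joint_pos': array([ 1.43162748e+00,  2.55716174e-01,  1.07143560e-01, -4.00283741e-04,
       -1.42390516e+00, -2.84606953e-01]), 'joint_vel': array([-0.000205  , -0.00142713,  0.00312263,  0.00211463, -0.00170154,
        0.00107575]), 'joint_efforts': array([-2.36739368e-03, -3.87605095e+01,  2.38474292e+01,  5.37791669e+00,
       -3.81060745e-03,  2.87642806e-06]), 'ee_pos': array([225.94295108, 500.99098888, 241.47841373]), 'orientation': array([ 9.77629060e-01, -2.10334673e-01, -1.36355963e-04,  8.52883388e-04]), 'ft_force': array([ 0.23267391,  0.68400794, -0.50255219]), 'torque': array([ 0.03656982, -0.04893268,  0.04068977]), 'gripper_force': 0.0, 'finger_gap': 85.59954096809082}
```

View pics/scene.png

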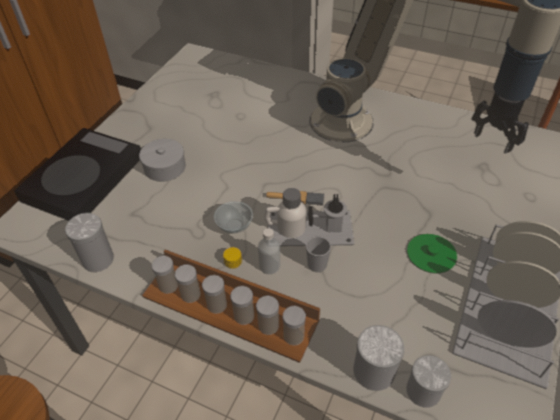

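View pics/top.png

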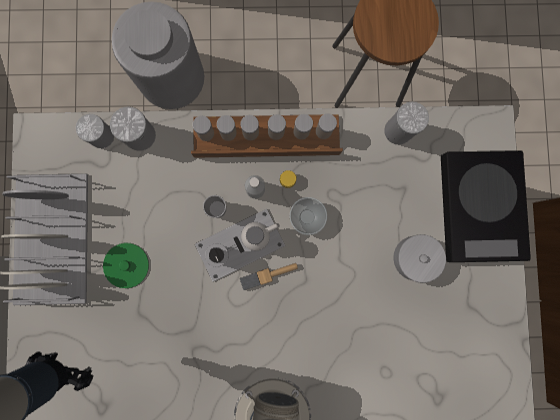

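The scene view shows the jug with a grey cap at (291,200) and the clamp post at (336,215). Things that could be mistaken for the cap are the yellow cap on the counter at (233,257), the soap bottle's top at (268,235) and the tins in the rack at about (165–295, 265–325). In the top view the jug is near (252,236), the post near (217,256), the soap at (255,185) and the yellow cap at (288,178). I choose the grey cap on the jug and will check it in a crop.

```bash
python3 - <<'E'
from h import *
a=cv2.imread('pics/top.png')[165:295,185:345]; b=cv2.imread('pics/scene.png')[175:285,220:365]
a=cv2.resize(a,(640,520),interpolation=cv2.INTER_CUBIC); cv2.imwrite('pics/c1.png',a)
b=cv2.resize(b,(725,550),interpolation=cv2.INTER_CUBIC); cv2.imwrite('pics/c2.png',b)
E
```

```text
(no output)
```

View pics/c1.png

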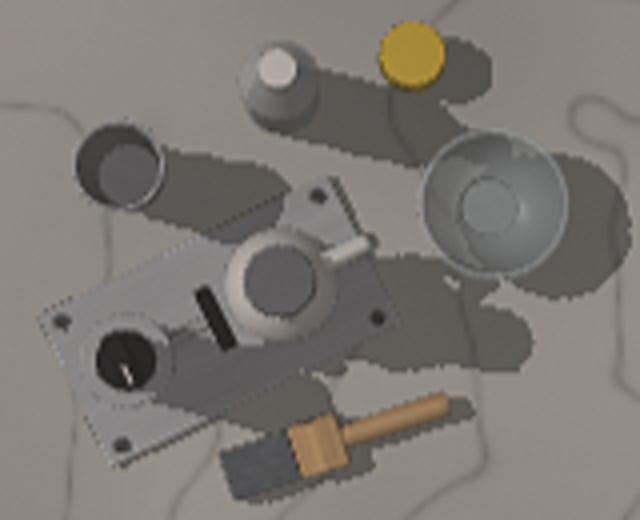

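View pics/c2.png

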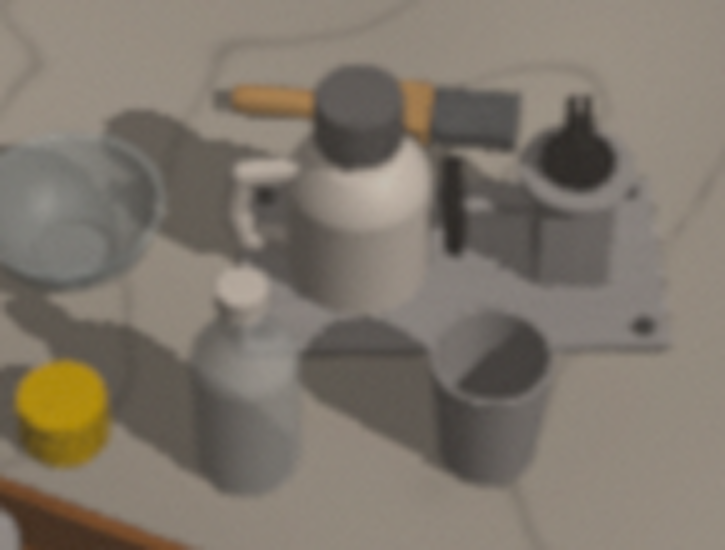

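```bash
python3 - <<'E'
from h import *
f='pics/top.png'
g=lambda x,y:(185+(x+.5)/4-.5,165+(y+.5)/4-.5)
gs=lambda x,y:(220+(x+.5)/5-.5,175+(y+.5)/5-.5)
cap=ray(f,*g(281,283),152); kn=ray(f,*g(126,360),99); print('cap',cap,'knob',kn,np.hypot(*(cap-kn)[:2]), np.hypot(*cap[:2]),np.hypot(*kn[:2]))
print('scene cap',ray('pics/scene.png',*gs(359,88),152),'knob',ray('pics/scene.png',*gs(577,160),99))
B=[ray(f,*g(*p),5)[:2] for p in [(62,321),(318,195),(377,318),(122,445)]]; print(np.array(B),np.mean(B,0))
v=kn-cap; print('yaw stand',np.arctan2(-v[0],v[1]), [np.arctan2(-(p-q)[0],(p-q)[1]) for p,q in((B[0],B[1]),(B[3],B[2]))])
for n,p,z in(('tumbler',(120,165),85),('soap',(278,68),150),('bowl',(495,203),50)): print(n,ray(f,*g(*p),z))
s=env.get_state(); from scipy.spatial.transform import Rotation as R
print(R.from_quat(s['orientation']).as_matrix().round(3))
E
```

```text
Traceback (most recent call last):
  File "h.py", line 6, in ray
    d=np.load(f+'.npz'); r=d['R']@np.linalg.inv(d['K'])@[u,v,1]; return d['o']+r*(z-d['o'][2])/r[2]
                           ~~~~~~^~~~~~~~~~~~~~~~~~~~~~
ValueError: matmul: Input operand 1 has a mismatch in its core dimension 0, with gufunc signature (n?,k),(k,m?)->(n?,m?) (size 3 is different from 4)
```

```bash
sed -i 's/^import numpy.*/&\nfrom scipy.spatial.transform import Rotation as Rot/; s/d\[.R.\]/Rot.from_quat(d["R"]).as_matrix()/' h.py; python3 - <<'E'
from h import *
f='pics/top.png'
g=lambda x,y:(185+(x+.5)/4-.5,165+(y+.5)/4-.5)
gs=lambda x,y:(220+(x+.5)/5-.5,175+(y+.5)/5-.5)
cap=ray(f,*g(281,283),152); kn=ray(f,*g(126,360),99); print('cap',cap,'knob',kn,np.hypot(*(cap-kn)[:2]), np.hypot(*cap[:2]),np.hypot(*kn[:2]))
print('scene cap',ray('pics/scene.png',*gs(359,88),152),'knob',ray('pics/scene.png',*gs(577,160),99))
B=[ray(f,*g(*p),5)[:2] for p in [(62,321),(318,195),(377,318),(122,445)]]; print(np.array(B),np.mean(B,0))
v=kn-cap; print('yaw stand',np.arctan2(-v[0],v[1]), [np.arctan2(-(p-q)[0],(p-q)[1]) for p,q in((B[0],B[1]),(B[3],B[2]))])
for n,p,z in(('tumbler',(120,165),85),('soap',(278,68),150),('bowl',(495,203),50)): print(n,ray(f,*g(*p),z))
s=env.get_state(); print(Rot.from_quat(s['orientation']).as_matrix().round(3))
E
```

```text
cap [541.45968065  39.77147867 152.        ] knob [490.26656018 153.80053948  99.        ] 124.99344899443372 542.9183698156249 513.824781394095
scene cap [536.8701334   37.28320935 152.        ] knob [491.91154823 152.84379797  99.        ]
[[521.35457342 213.03097368]
 [615.38330674  13.01789056]
 [518.61568024 -30.93234822]
 [425.09323588 167.64516275]] [520.11169907  90.69041969]
yaw stand 0.421978749981968 [np.float64(0.439453367387168), np.float64(0.4401484671536554)]
tumbler [633.4043525  158.24195794  85.        ]
soap [693.11325016  39.26721189 150.        ]
bowl [ 602.7425493  -120.86498276   50.        ]
[[ 0.912 -0.411 -0.001]
 [-0.411 -0.912 -0.002]
 [ 0.     0.002 -1.   ]]
```

The crops confirm a dark-grey ribbed cap on the white jug, with its top at c1 (281,283). The knob is a black bar on a disc at c1 (126,360), and its pale mark points down the image at (128,374). The yellow cap and the white soap cap are ruled out. The cap-to-knob distance comes out at 125.0 mm, as given. I move above the knob next.

>>> move_arm --rows '[1,0.54,0,0,0,0,0,1,0.54,0,0,0,0,0,1,0.54,0,0,0,0,0,1,0.54,0,0,0,0,0,1,0.54,0,0,0,0,0,1,0.54,0,0,0,0,0,1,0.54,0,0,0,0,0,1,0.54,0,0,0,0,0,1,0.54,0,0,0,0,0,1,0.54,0,0,0,0,0]'

```text
time_s: 1.1
ee_pos: [364.3, 319.7, 241.9]
orientation: [0.978, -0.21, -0.0, 0.0]
ft_force: [0.4, 1.0, -0.4]
finger_gap: 85.9
gripper_force: 0.0
```

>>> move_arm --rows '[1,0.54,0,0,0,0,0,1,0.54,0,0,0,0,0,1,0.54,0,0,0,0,0,1,0.54,0,0,0,0,0,1,0.54,0,0,0,0,0,1,0.54,0,0,0,0,0,1,0.54,0,0,0,0,0,1,0.54,0,0,0,0,0,0.9,0.54,0,0,0,0,0,0,0,0,0,0,0,0]'

```text
time_s: 2.1
ee_pos: [487.0, 157.1, 241.6]
orientation: [0.977, -0.212, -0.0, 0.001]
ft_force: [0.1, 1.2, -0.9]
finger_gap: 85.4
gripper_force: 0.0
```

```bash
python3 - <<'E'
from h import *
s=snap('wrist','pics/w1.png'); print(s['origin'],Rot.from_quat(s['rotation']).as_matrix().round(2)); st=env.get_state(); print(st['time_s'],st['ee_pos'],st['joint_pos'],st['ft_force'])
for P in ([491,153,129],[541,39,152]): print(proj('pics/w1.png',P))
E
```

```text
[552.23559944 128.04035514 373.09262849] [[-0.41 -0.87 -0.26]
 [-0.91  0.4   0.12]
 [ 0.    0.28 -0.96]]
2.15 [486.47406393 158.01973328 241.68956947] [ 6.20549460e-01  1.79646769e-01  9.93408107e-03 -2.37898543e-04
 -1.40226368e+00  5.24462200e-01] [-1.24610681 -0.01714667  0.24210049]
[280.91714343 206.26849474]
[410.43258128  77.1501942 ]
```

View pics/w1.png

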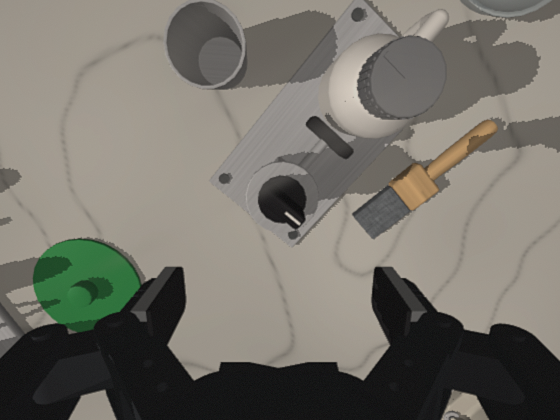

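The wrist view shows the grey-capped jug, with the cap top at (408,76). The knob sits at about (283,200) with its pale mark at (292,217). The projected knob and cap positions match. An enhanced crop will give the bar's angle.

```bash
python3 - <<'E'
from h import *
a=cv2.imread('pics/w1.png')
b=cv2.resize(a[155:245,235:335],(640,576),interpolation=cv2.INTER_CUBIC)
b=(255*np.clip(b/255.,0,1)**0.4).astype(np.uint8); cv2.imwrite('pics/c3.png',b)
E
```

```text
(no output)
```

View pics/c3.png

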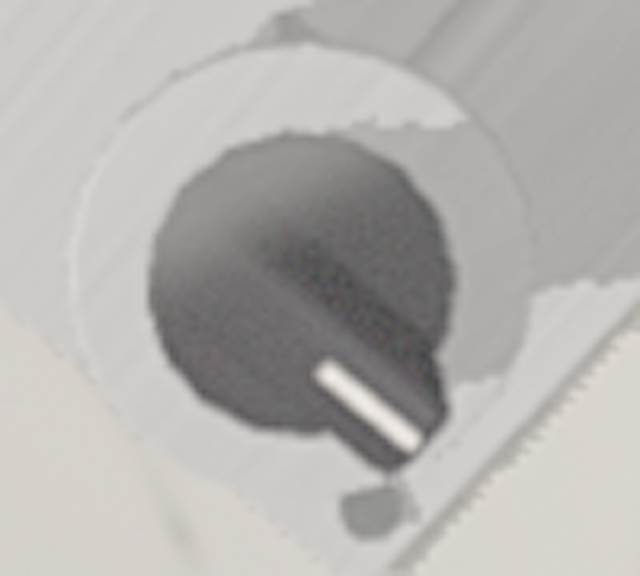

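The crop shows the pale mark running from (322,370) to (413,442). The knob's dark disc is centred at (302,283).

```bash
python3 - <<'E'
from h import *
f='pics/w1.png'
g=lambda x,y:(235+(x+.5)/6.4-.5,155+(y+.5)/6.4-.5)
a=ray(f,*g(322,370),129);b=ray(f,*g(413,442),129);c=ray(f,*g(302,283),99);print(a,b,c)
d=(a-b)[:2];print('bar x angle',np.arctan2(d[1],d[0]),np.hypot(*d)); u=d/np.hypot(*d); print('centre from mark end', b[:2]+21*u)
k=ray(f,405,77,152);print('cap',k)
for P in ([491,153,99],): print(proj(f,P))
E
```

```text
[485.04451783 152.18425777 129.        ] [471.60506052 145.55266101 129.        ] [489.4403346  152.55494806  99.        ]
bar x angle 0.4583877022644873 14.986563595543636
centre from mark end [490.43716981 154.84522038]
cap [542.53394173  42.17108749 152.        ]
[280.58957843 197.44372219]
```

>>> move_arm --rows '[0.25,0.13,0.8,0,0,-0.96,0.3,0,0,0.8,0,0,-0.96,0.3,0,0,0.8,0,0,-0.96,0.3,0,0,0.8,0,0,-0.96,0.3,0,0,0.8,0,0,-0.96,0.3,0,0,0.8,0,0,-0.96,0.3,0,0,0,0,0,0,0.3,0,0,0,0,0,0,0.3]' --force 40

```text
time_s: 2.95
ee_pos: [489.7, 154.8, 146.6]
orientation: [0.976, 0.217, -0.0, 0.0]
ft_force: [0.7, 0.8, 1.2]
finger_gap: 59.9
gripper_force: 0.0
```

```bash
python3 - <<'E'
from h import *
for i in range(3): s=env.get_state(); print(s['time_s'],s['ee_pos'],Rot.from_quat(s['orientation']).as_matrix()[:2,0],s['finger_gap'],s['ft_force'])
E
```

```text
2.95 [489.67247197 154.79685051 146.60194715] [0.9059911 0.4232967] 59.912235998266304 [0.71394436 0.78542682 1.22008748]
2.95 [489.67247197 154.79685051 146.60194715] [0.9059911 0.4232967] 59.912235998266304 [0.71394436 0.78542682 1.22008748]
2.95 [489.67247197 154.79685051 146.60194715] [0.9059911 0.4232967] 59.912235998266304 [0.71394436 0.78542682 1.22008748]
```

>>> move_arm --rows '[0,0.05,0.8,0,0,0,0.3,0,0,0.8,0,0,0,0.3,0,0,0,0,0,0,0.6,0,0,0,0,0,0,1,0,0,0,0,0,0,1,0,0,0,0,0,0,1,0,0,0,0,0,0,1,0,0,0,0,0,0,1]' --force 40

```text
time_s: 3.75
ee_pos: [491.0, 154.2, 115.8]
orientation: [0.976, 0.218, 0.001, -0.0]
ft_force: [-2.3, 1.0, 6.0]
finger_gap: 13.4
gripper_force: 41.3
```

>>> move_arm --rows '[0,0,0,0,0,0.8,1,0,0,0,0,0,0.8,1,0,0,0,0,0,0.8,1,0,0,0,0,0,0.8,1,0,0,0,0,0,0.8,1,0,0,0,0,0,0.8,1,0,0,0,0,0,0.8,1,0,0,0,0,0,0.8,1,0,0,0,0,0,0.8,1,0,0,0,0,0,0.8,1]'

```text
time_s: 4.75
ee_pos: [490.4, 151.3, 115.8]
orientation: [0.928, -0.373, 0.001, 0.002]
ft_force: [-2.4, -6.4, 8.9]
finger_gap: 13.2
gripper_force: 41.7
```

```bash
python3 - <<'E'
from h import *
s=env.get_state(); x=Rot.from_quat(s['orientation']).as_matrix()[:,0]; print(s['time_s'],s['ee_pos'],np.arctan2(x[1],x[0]),s['finger_gap'],s['ft_force'],s['torque'],s['gripper_force'],s['joint_pos'])
E
```

```text
4.75 [490.4124229  151.31083507 115.76697138] -0.7647725525420679 13.234177893943796 [-2.40881832 -6.35196303  8.91244139] [-2.75334574  0.92447037  0.0308572 ] 41.68830692768097 [ 0.60735066  0.26007526 -0.21987513  0.00393214 -1.09266098  0.1968569 ]
```

>>> move_arm --rows '[0,0,0,0,0,0,0.5,0,0,0,0,0,0,0.3,0,0,0,0,0,0,0,0,0,-0.5,0,0,0,0,0,0,-1,0,0,0,0,0,0,-1,0,0,0,0,0,0,-1,0,0,0,0,0,0,-1,0,0,0,0,0,0,-0.5,0,0,0,0,0,0,0,0,0,0,0]' --force 60

```text
time_s: 5.75
ee_pos: [491.0, 154.0, 216.0]
orientation: [0.929, -0.371, 0.001, -0.001]
ft_force: [0.2, 0.7, 0.7]
finger_gap: 85.4
gripper_force: 0.0
```

```bash
python3 - <<'E'
from h import *
f='pics/w2.png'; snap('wrist',f)
s=env.get_state(); R=Rot.from_quat(s['orientation']).as_matrix(); x=R[:,0]; print(s['time_s'],s['ee_pos'],np.arctan2(x[1],x[0]),s['finger_gap'],s['ft_force'])
for P in ([490.5,153,129],[542,39.8,152]): print(proj(f,P), 'tool delta/20', R.T@(np.array(P)-s['ee_pos'])/20)
E
```

```text
5.8 [490.32190639 153.79283367 214.54962891] -0.7594541648477983 85.27678260751166 [ 1.32677822  0.50234509 -0.14086932]
[280.19080357 222.36335523] tool delta/20 [0.03403129 0.0273193  4.27745179]
[365.35830545  36.75682468] tool delta/20 [5.79843243 2.3577993  3.12451319]
```

View pics/w2.png

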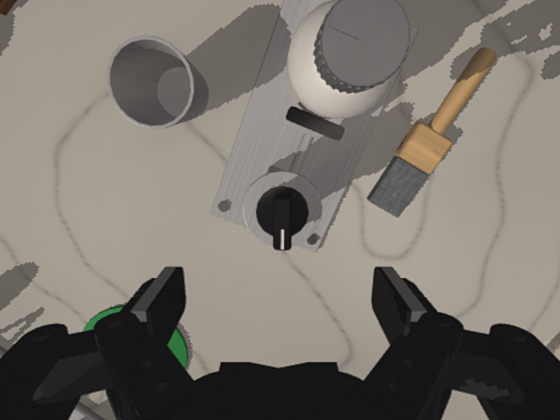

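The knob stays clamped: its mark at (282,238) lines up with the tool, which is 1.2 rad turned. The cap top is at about (366,38), where I predicted it. I go above the cap.

>>> move_arm --rows '[0.96,0.39,0,0,0,0,0,0.97,0.4,0,0,0,0,0,0.97,0.39,0,0,0,0,0,0.97,0.4,0,0,0,0,0,0.97,0.39,0,0,0,0,0,0.96,0.39,0,0,0,0,0,0,0,0,0,0,0,0,0,0,0,0,0,0,0,0,0,0.5,0,0,0,0]'

```text
time_s: 6.7
ee_pos: [542.2, 39.9, 204.6]
orientation: [0.929, -0.371, 0.001, -0.001]
ft_force: [0.3, 0.5, 0.3]
finger_gap: 85.5
gripper_force: 0.0
```

```bash
python3 - <<'E'
from h import *
s=env.get_state(); R=Rot.from_quat(s['orientation']).as_matrix(); x=R[:,0]; print(s['time_s'],s['ee_pos'],np.arctan2(x[1],x[0]),R[:,2])
print('tool delta/20', R.T@(np.array([542,39.8,133])-s['ee_pos'])/20)
E
```

```text
6.7 [542.19321928  39.94223915 204.56774582] -0.7592405430095598 [ 1.68894238e-03  4.25563760e-04 -9.99998483e-01]
tool delta/20 [-0.00544758  0.01707393  3.57836252]
```

>>> move_arm --rows '[0,0,1,0,0,0,0,0,0,1,0,0,0,0,0,0,1,0,0,0,0,0,0,0.55,0,0,0,0,0,0,0,0,0,0,0.3,0,0,0,0,0,0,1,0,0,0,0,0,0,1,0,0,0,0,0,0,1,0,0,0,0,0,0,1]' --force 60

```text
time_s: 7.6
ee_pos: [542.4, 39.6, 134.5]
orientation: [0.929, -0.371, 0.001, -0.001]
ft_force: [-1.0, 1.1, 4.2]
finger_gap: 48.9
gripper_force: 61.5
```

>>> move_arm --rows '[0,0,0.16,0,0,0,1,0,0,0.16,0,0,0,1,0,0,0,0,0,0,1,0,0,0,0,0,0,1]'

```text
time_s: 8.0
ee_pos: [542.6, 39.5, 128.2]
orientation: [0.929, -0.371, 0.001, -0.001]
ft_force: [-2.3, 0.9, 7.6]
finger_gap: 48.5
gripper_force: 62.0
```

>>> move_arm --rows '[0,0,0,0,0,-0.86,1,0,0,0,0,0,-0.86,1,0,0,0,0,0,-0.86,1,0,0,0,0,0,-0.86,1,0,0,0,0,0,-0.86,1,0,0,0,0,0,-0.86,1,0,0,0,0,0,-0.86,1,0,0,0,0,0,-0.86,1,0,0,0,0,0,-0.86,1,0,0,0,0,0,0,1]'

```text
time_s: 9.0
ee_pos: [543.6, 39.6, 128.8]
orientation: [0.98, 0.201, 0.002, 0.0]
ft_force: [0.9, -0.3, 7.6]
finger_gap: 48.7
gripper_force: 62.0
```

```bash
python3 - <<'E'
from h import *
f='pics/w3.png'; s=snap('wrist',f); cv2.imwrite('pics/c4.png',s['pixels'][150:400,100:460])
s=env.get_state(); R=Rot.from_quat(s['orientation']).as_matrix(); x=R[:,0]; print(s['time_s'],s['ee_pos'],np.arctan2(x[1],x[0]),s['torque'],s['ft_force'],s['finger_gap'])
E
```

```text
9.05 [543.57177553  39.57237801 128.78868027] 0.4025560652141958 [0.03479416 0.03451968 0.00895862] [ 0.76410214 -0.90393593  6.71478682] 48.66103463408801
```

View pics/w3.png

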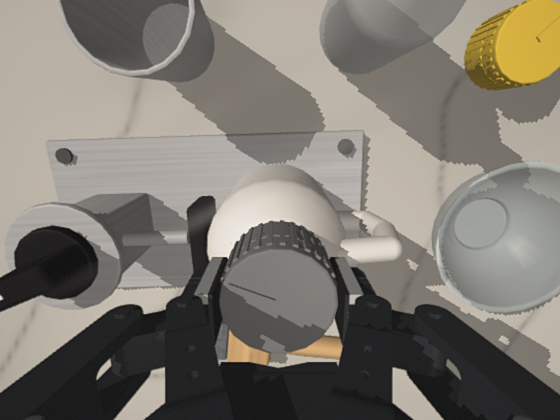

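The cap is in the jaws with its top at (279,300). Its ridge, from (228,284) to (275,299), lies about 18° in the image against about 20° before the twist, so it turned with the tool. The knob at (55,260) is still in place. I lift a little first and check the force.

>>> move_arm --rows '[0,0,-0.3,0,0,0,1,0,0,-0.3,0,0,0,1,0,0,-0.3,0,0,0,1,0,0,0,0,0,0,1]'

```text
time_s: 9.45
ee_pos: [541.9, 39.5, 145.3]
orientation: [0.98, 0.199, 0.0, -0.0]
ft_force: [-0.1, -0.3, 0.9]
finger_gap: 48.6
gripper_force: 61.8
```

>>> move_arm --rows '[0,0,-0.75,0,0,0,1,0,0,-0.75,0,0,0,1,0,0,-0.75,0,0,0,1,0,0,-0.75,0,0,0,1,0,0,-0.75,0,0,0,1,0,0,0,0,0,0,1,0,0,0,0,0,0,1,0,0,0,0,0,0,1]'

```text
time_s: 10.25
ee_pos: [541.1, 39.4, 218.5]
orientation: [0.98, 0.199, -0.001, -0.0]
ft_force: [0.2, 0.6, -0.1]
finger_gap: 49.0
gripper_force: 61.9
```

```bash
python3 - <<'E'
from h import *
a=snap('scene','pics/s2.png')['pixels']; b=snap('wrist','pics/w4.png')['pixels']
c=cv2.resize(a[150:290,210:370],(400,350),interpolation=cv2.INTER_CUBIC); d=cv2.resize(b,(400,300)); d=cv2.copyMakeBorder(d,0,50,0,0,cv2.BORDER_CONSTANT); cv2.imwrite('pics/f.png',np.hstack([c,d]))
s=env.get_state(); R=Rot.from_quat(s['orientation']).as_matrix(); print(s['time_s'],s['ee_pos'],R[:,2],s['ft_force'],s['finger_gap'],abs(s['joint_vel']).max())
E
```

```text
10.35 [541.30630791  39.31107318 218.78201031] [-1.98173823e-03 -4.38665003e-04 -9.99997940e-01] [-2.03954218e-04 -4.56216626e-01  3.56571727e-01] 48.482528558492746 0.007672118401277822
```

View pics/f.png

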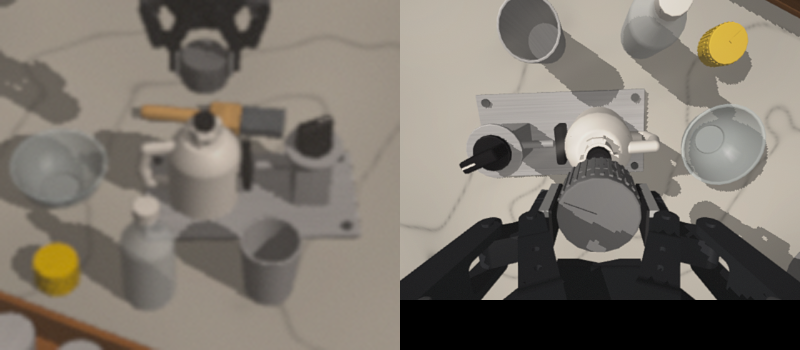

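The cap is held upright in the jaws, at (205,65) in the left half. The neck and seal are bare below it at (203,122), the knob is clamped, and the bystanders have not moved. I hand in.

```bash
python3 -c "
from station import env
print(env.close_job())"
```

```text
the job is handed in; nothing more can be done
None
```

I clamped the jug, then pressed, unscrewed and lifted off the cap, and handed the job in at about 10 s with the gripper holding it upright about 7.5 cm above the mouth; the judge's verdict was not shown.

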